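# Scrub the tilted wash cup and put the brush away

### The arm

A 6-joint arm with a two-finger parallel gripper is mounted at the origin on a cart in front of the work surface, level with it; the furniture and walls round the work are solid. World frame = base frame: x ahead of the robot, y to its left, z up, the work surface at z = 0. Lengths are in m, angles in rad, forces in N, time in s.
With the tool pointing down it reaches from about 0.325 to 0.925 m from the base axis. Payload 3.1 kg.
Tool frame: the origin (TCP) lies at the very end of the fingers, on their centre line; the grasp point (between the pads) lies 19 mm behind it; z points along the fingers, y is the line along which they close (so a half turn about z gives the same grasp; the last joint's range is limited). The gripper opens to 85 mm and grips with 20 to 120 N. Pads are 22 mm wide; open, the fingers measure 114 mm over their backs; the gripper's body (76 mm by 85 mm) begins 54 mm behind the grasp point. The pads swing forward as they close: fully open they stand 13 mm farther back than shut.
Start: joints at [-1.441, 0.217, 1.613, -0, 1.311, -0.112], TCP at [0.15, -0.607, 0.231] pointing down, gripper open.
Joint ranges: [-2.75, 2.75], [-0.78, 2.1], [0.31, 2.55], [-1.13, 4.27], [0.13, 2.63], [-2.58, 2.58]. Speed limits (rad/s): [2.79, 2.79, 3.14, 3.14, 3.14, 3.14].

### API

Orientations are given as a unit quaternion [x, y, z, w].
In Python, from station import get_obs, eyes, bot gives the robot as it stands.
- The arm moves only by the shell command python3 -m jog 'ROWS'. ROWS is JSON, a list of rows, each a list of 3 entries, a list of its own where there are three numbers: the gripper command: -1 is fully open, 1 is shut, values between are in proportion, then the shift along the tool's x, y, z in mm, then the turn, a rotation vector about the tool's x, y, z in degrees. A call has 1 to 8 rows; each row shifts and turns the commanded pose from where the row before left it, along the tool's axes as they then stand; what a row does not reach is not made up. A row lasts 1/12 s, in which the tool goes at most 41.7 mm and 7.16 degrees, less where a joint would pass 70% of its speed; a pose out of reach is approached as far as the arm can. A call with a gripper value outside its range is refused whole. The fingers move at their own pace and stop on an object; the grip force is fixed at half the most. Time passes only in rows, so rows that do not move let the fingers close. It gives the time, the measured TCP pose, the force, the opening and the grip force at its end, in the units of the state.
- get_obs(): the state, without advancing time (a new reading comes with each control period).
- eyes.camera(name): name is "scene" or "side" or "wrist"; returns (picture, depth): 420x560x3 uint8, blue, green, red; 420x560 float32, m along the optical axis (not along the pixel's ray), 0 where there is no reading.
- eyes.camera_model(name): a dict with "fx", "fy", "cx", "cy" (pixels), "k1" (the pictures are not rectified: a ray, as slopes to the right and down, at radius r is drawn at 1 + k1 r^2 times it, then the intrinsics apply), "R" (3x3) and "t" (3): a world point X has camera coordinates R X + t. Camera axes: x right, y down, z forward; pixel columns grow to the right and rows downward; lengths in m; the calibration is good to about 2 mm. A picture is of the moment at which its call begins: read the wrist's pose just before it. camera_model takes no time and is no camera call; for the wrist camera it gives the pose at the moment of the call.
- bot.hand_in(): hands the job in; it is judged then, once.
The state is a dict: "clock": time; "qpos": joint angles; "qvel": joint speeds; "tau": joint torques, N m; "position": TCP position; "tcp_rot": TCP orientation; "contact_force": force on the tool from outside, world axes, zero at the start; "ft_torque": the same for the moment, N m; "width": finger opening in m; "gripper_force": force on a finger pad.
Only numpy, scipy, OpenCV 4.12 (cv2) and the standard library are available. Lean on these libraries where they do the work, as an engineer would, in place of code of your own. Each camera call takes 0.05 s, during which the arm holds its last target. There are 200 camera calls.

### The job

Scrub out the tilted wash cup with the bottle brush in three full strokes: each time feel with the nose for the sprung orange floor plate, whose depth is unknown, and press it clearly down without ramming it, then draw the brush back up until the nose is near the mouth but still inside the cup. Then lay the brush flat in its open case, check that it lies wholly below the rim, let go of it and close the lid fully. Leave the other things where they are.

Things in the scene. Friction and masses are not known exactly. Their poses are not given: they have to be found in the camera images.
- brush: bottle brush, 200 mm, 0.12 kg, lying, axis 20 mm above the bench. Origin on its axis at mid length, x axis from tail to nose. Along x: square blue cap 40x40 mm from -100 to -90 mm, square handle 18x18 mm to -10 (take it here; centre of mass about -22 mm), steel stem 10 mm thick to +42, rigid white bristle head 40 mm across to +88, tapered black nose 24 mm across to +100 mm
- brush_nose (a point): the end of the brush's nose, 100 mm from its origin along its x; drawn up near the mouth means 5 to 30 mm below the cup's mouth
- brush_tail (a point): the far face of the brush's end cap, -100 mm from its origin along its x
- wash_cup: aluminium cup fixed on a grey stand, 62 mm outside, 54 inside, 135 long, leaning 55 degrees from vertical. Origin: centre of the mouth, 135 mm above the bench; z points out of the mouth along the axis, 35 degrees above level (inside is -z). The top of its orange floor plate (51 mm across) lies somewhere 70 to 95 mm below the mouth, different each run and not reported: feel for it
- floor_plate (a joint): travel of the sprung floor plate along the cup axis: 0 unpressed, grows as it is pressed, stop at 0.010 m; pressing it clearly means 4 mm or more. It gives from 1.6 N, plus 0.4 N per mm (5.6 N at the stop), then is rigid; it springs back
- brush_case: grey open-topped case fixed to the bench, 90 (x) by 230 (y) by 50 mm high, walls and floor 4 mm (inside 82 x 222 mm). Origin: centre of its underside; x points to the hinge side, long side along y. The brush fits along y either way round
- case_lid (a joint): angle of the case's lid: 0 closed on the rim, at the start open by 1.75 to 1.98 rad, leaning away past upright; stop at 2.2. The hinge is stiff (0.12 N m): the lid stays where it is left and must be pushed all the way down
- lid_hinge (a point): middle of the lid's hinge line, on the case's rim at its +x side: +45 mm in x, 50 mm up in the case's frame; the hinge line runs along the case's y
- lid_edge (a point): middle of the lid's free edge, 90 mm from the hinge line, on the lid's inner face; the lid is 90 x 230 mm and 5 mm thick (7 mm at its ribs), and a black lip 50 mm long stands 11 mm out beyond this edge
- alcohol_jar: white jar, 49 mm across, 68 mm high, origin under its centre; a bystander
- multimeter: black and teal hand meter, 144x68x39 mm, lying, origin under its centre; a bystander
- solder_spool: blue spool of solder, 54 mm across, 39 mm high, origin under its centre; a bystander
- kapton_roll: roll of amber tape, 62 mm across, 19 mm high, origin under its centre; a bystander

How it is judged:
By the outcome, as a careful person would: the job done as asked, in the order asked, and still so for the second after the job is handed in, with the robot touching nothing.
It also fails if it takes over 64 s, if anything falls off the work surface, if the arm or the gripper's body presses on something with over 40 N, if the wrist force passes 120 N, or if a joint passes its speed limit or range.

## Working session

There is one attempt and no reset: what is moved stays moved. The work goes in short steps, Python scripts to look and compute and a shell command to move; the robot and the scene stay as the last step left them, time stands still between calls to the robot, and variables do not carry over. Pictures are saved under pics/ and viewed, at most 10 in all, crops included, and the job is handed in when it is done.

```bash
ls; mkdir -p pics; python3 - <<'E'
from station import get_obs, eyes, bot
import cv2,numpy as np
o=get_obs();print({k:np.round(v,3).tolist() for k,v in o.items()})
ims=[]
for n in("scene","side"):
    p,d=eyes.camera(n);np.savez(f'/tmp/{n}.npz',p=p,d=d);cv2.imwrite(f'pics/{n}0.png',p)
    m=eyes.camera_model(n);print(n,{k:np.round(v,3).tolist() for k,v in m.items()})
E
```

```text
pics
{'clock': 0.0, 'qpos': [-1.441, 0.218, 1.615, 0.0, 1.311, -0.112], 'qvel': [0.002, -0.0, 0.001, 0.0, -0.001, 0.0], 'tau': [-0.001, -39.684, -30.385, -0.0, 0.01, 0.0], 'position': [0.15, -0.606, 0.23], 'tcp_rot': [0.993, 0.121, -0.0, -0.001], 'contact_force': [0.212, 0.282, 0.742], 'ft_torque': [-0.006, 0.03, -0.025], 'gripper_force': 0.0, 'width': 0.086}
scene {'fx': 455.874, 'fy': 455.874, 'cx': 289.453, 'cy': 218.747, 'k1': -0.108, 'R': [[-0.825, -0.566, 0.017], [-0.437, 0.617, -0.655], [0.36, -0.547, -0.756]], 't': [0.517, 0.169, 1.079]}
side {'fx': 379.164, 'fy': 379.164, 'cx': 275.911, 'cy': 201.978, 'k1': -0.067, 'R': [[-0.853, -0.521, 0.011], [-0.307, 0.485, -0.819], [0.421, -0.702, -0.574]], 't': [0.528, 0.182, 1.047]}
```

View pics/scene0.png

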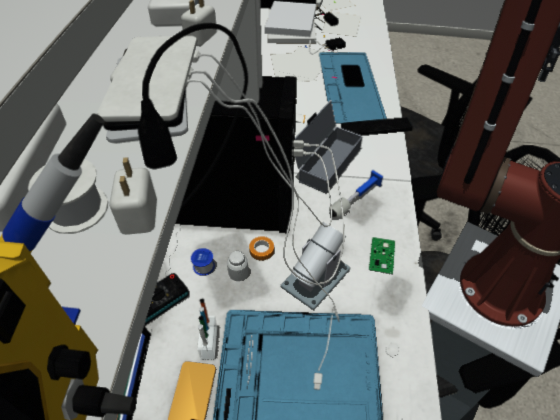

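View pics/side0.png

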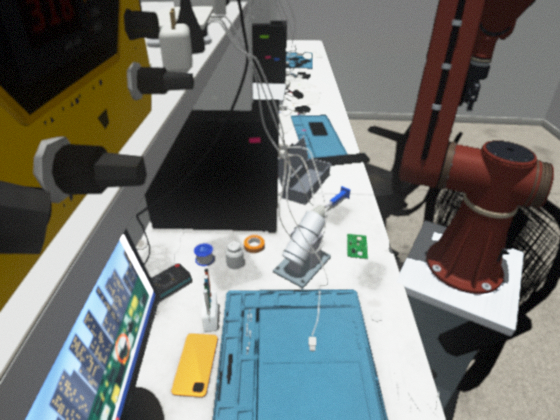

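The scene view shows the blue-handled brush with its cap at (378,178) and its head at (340,210). The cup's axis runs from about (330,235) down to (302,275). The open case is around (330,160) with its lid behind it on the left, and the spool, jar, kapton and meter stand at left.

```bash
cat > h.py <<'E'
import numpy as np,cv2
from scipy.spatial.transform import Rotation as Ro
def K(m): return np.array([[m['fx'],0,m['cx']],[0,m['fy'],m['cy']],[0,0,1.]])
def rays(m,px):
    px=np.asarray(px,float).reshape(-1,1,2)
    u=cv2.undistortPoints(px,K(m),np.array([m['k1'],0,0,0,0.]))[:,0]
    return np.c_[u,np.ones(len(u))]
def world(m,px,dep):   # depth along the axis
    return (rays(m,px)*np.asarray(dep).reshape(-1,1)-np.array(m['t']))@np.array(m['R'])
def onplane(m,px,z):
    R=np.array(m['R']);c=-R.T@np.array(m['t']);d=rays(m,px)@R
    return c+d*((z-c[2])/d[:,2])[:,None]
def cloud(m,d):
    v,u=np.mgrid[:d.shape[0],:d.shape[1]];P=world(m,np.c_[u.ravel(),v.ravel()],d.ravel())
    P[d.ravel()==0]=np.nan
    return P.reshape(*d.shape,3)
E
python3 - <<'E'
from h import *
from station import eyes
for n in("scene","side"):
    f=np.load(f'/tmp/{n}.npz');p,d=f['p'],f['d'];m=eyes.camera_model(n)
    P=cloud(m,d);hsv=cv2.cvtColor(p,cv2.COLOR_BGR2HSV)
    H,S,V=[hsv[...,i].astype(int) for i in range(3)]
    if n=='scene': b=(slice(90,310),slice(130,420))
    else: b=(slice(120,310),slice(150,380))
    sub=np.zeros(d.shape,bool);sub[b]=1
    bl=sub&(H>108)&(H<130)&(S>150)&(V>60)
    nl,lab,st,ce=cv2.connectedComponentsWithStats(bl.astype(np.uint8))
    for i in range(1,nl):
        if st[i,4]>40:
            q=P[lab==i];print(n,'blue',st[i],ce[i].round(),np.nanmedian(q,0).round(3),np.nanmin(q,0).round(3),np.nanmax(q,0).round(3))
    # height grid listing
    ok=sub&(P[...,2]>0.012)&(P[...,2]<0.3)&(P[...,0]>.2)&(P[...,0]<.9)
    # top-down height map
    z=np.full((120,110),np.nan)
    q=P[ok];i=((q[:,0]-.2)/.006).astype(int);j=((q[:,1]+.6)/.006).astype(int)
    img=np.zeros((200,120),np.float32)
    g=(j>=0)&(j<200)&(i>=0)&(i<120);np.maximum.at(img,(j[g],i[g]),q[g,2].astype(np.float32))
    col=np.zeros((200,120,3),np.uint8);col[j[g],i[g]]=p[ok][g]
    a=cv2.applyColorMap((img/0.2*255).clip(0,255).astype(np.uint8),cv2.COLORMAP_JET)
    cv2.imwrite(f'/tmp/{n}_td.png',np.hstack([cv2.resize(a,None,fx=3,fy=3,interpolation=0),cv2.resize(col,None,fx=3,fy=3,interpolation=0)]))
a=cv2.imread('/tmp/scene_td.png')[:600];
c=cv2.imread('pics/scene0.png')[90:310,230:420]
cv2.imwrite('pics/crop.png',cv2.resize(c,None,fx=2.7,fy=2.7,interpolation=2));cv2.imwrite('pics/td.png',a)
E
```

```text
scene blue [357 171  25  25 227] [370. 183.] [ 0.428 -0.112  0.03 ] [ 0.407 -0.144  0.005] [ 0.443 -0.055  0.045]
scene blue [191 249  22  18 295] [202. 257.] [0.63  0.364 0.04 ] [0.605 0.338 0.004] [0.658 0.389 0.045]
side blue [332 188  17  14  83] [340. 194.] [ 0.427 -0.11   0.031] [ 0.412 -0.141  0.022] [ 0.439 -0.057  0.04 ]
side blue [195 244  17  12 147] [203. 250.] [0.629 0.364 0.041] [0.606 0.34  0.038] [0.654 0.388 0.046]
```

View pics/td.png

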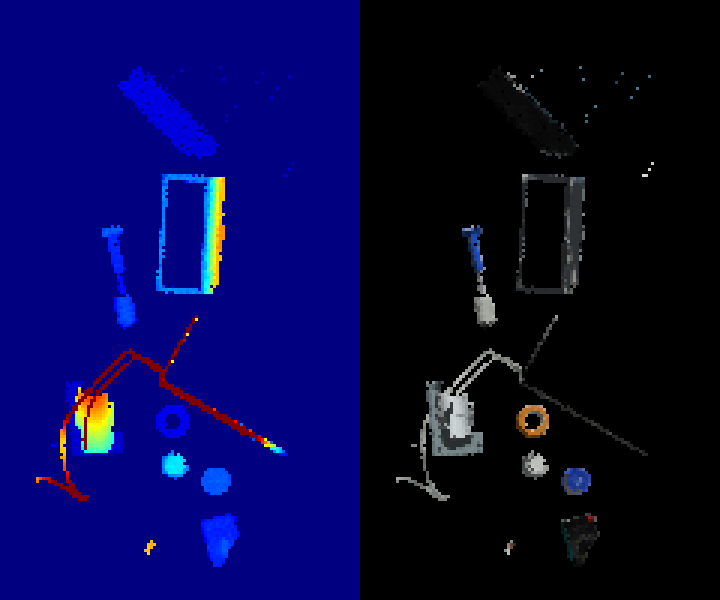

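View pics/crop.png

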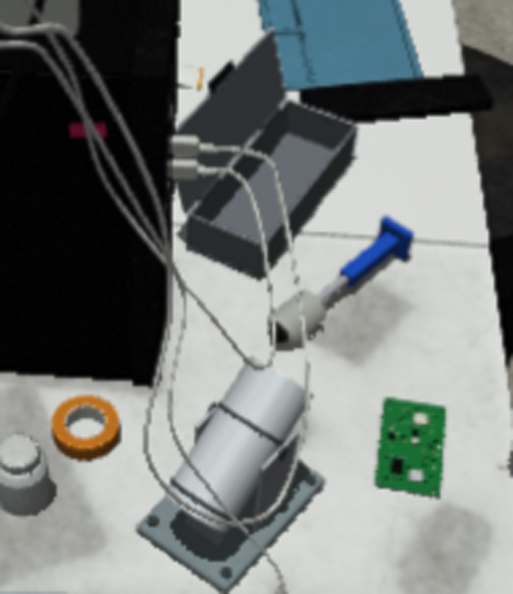

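The top-down map shows the brush's nose toward +y (tail about (0.42,-0.14), head about (0.45,0.05)). The cup's mouth faces -y near (0.38,0.18), the case is centred near (0.58,-0.14) with its hinge at +x, and cables hang above the cup and case. Next I fit these numerically.

```bash
python3 - <<'E'
from h import *
from station import eyes
from scipy.optimize import least_squares
C={};
for n in("scene","side"):
    f=np.load(f'/tmp/{n}.npz');m=eyes.camera_model(n);P=cloud(m,f['d']);C[n]=(P,f['p'],m)
    print(n,'cam',-np.array(m['R']).T@np.array(m['t']))
    q=P.reshape(-1,3);c=f['p'].reshape(-1,3).astype(int)
    def box(x0,x1,y0,y1,z0,z1):return (q[:,0]>x0)&(q[:,0]<x1)&(q[:,1]>y0)&(q[:,1]<y1)&(q[:,2]>z0)&(q[:,2]<z1)
    # cup
    k=box(.3,.46,.14,.33,.05,.175);a=q[k]
    def res(p):
        ax=np.array([np.cos(p[2])*np.cos(np.radians(35)),np.sin(p[2])*np.cos(np.radians(35)),np.sin(np.radians(35))])
        v=a-[p[0],p[1],.135];s=v@ax
        return np.linalg.norm(v-s[:,None]*ax,axis=1)-.031
    r=least_squares(res,[.37,.19,-1.55],loss='soft_l1',f_scale=.002);p=r.x
    ax=np.array([np.cos(p[2])*np.cos(np.radians(35)),np.sin(p[2])*np.cos(np.radians(35)),np.sin(np.radians(35))])
    s=(a-[p[0],p[1],.135])@ax;g=abs(res(p))<.003
    print('cup',p.round(4),np.degrees(p[2]).round(1),g.sum(),len(a),'axial pct',np.percentile(s[g],[0,1,2,50,98,99,100]).round(3))
    # brush head and handle
    a=q[box(.39,.48,-.17,.08,.012,.06)];
    mu=np.median(a,0);u=np.linalg.svd(a-a.mean(0))[2][0];u*=np.sign(u[1]);print('brush dir',u.round(3),'yaw',np.degrees(np.arctan2(u[1],u[0])).round(1))
    s=(a-a.mean(0))@u;print('ends',(a.mean(0)+u*s.min()).round(3),(a.mean(0)+u*s.max()).round(3),s.max()-s.min())
    # case rim
    k=box(.45,.62,-.30,.02,.045,.054);a=q[k];print('rim',cv2.minAreaRect((a[:,:2]*1000).astype(np.float32)))
    k=box(.5,.7,-.28,.0,.06,.16);a=q[k];v=np.linalg.svd(a-a.mean(0))[2][2];print('lid',a.mean(0).round(3),v.round(3),a.max(0).round(3),a.min(0).round(3), 'tilt',np.arctan2(abs(v[2]),np.hypot(*v[:2])))
    k=box(.2,.75,-.3,.45,.165,.8);a=q[k]
    for y in np.arange(-.3,.45,.05):
        b=a[(a[:,1]>=y)&(a[:,1]<y+.05)]
        if len(b):print('cable y%.2f'%y,len(b),'x',b[:,0].min().round(2),b[:,0].max().round(2),'z',b[:,2].min().round(2),b[:,2].max().round(2))
E
```

```text
scene cam [0.11154297 0.778849   0.91760194]
cup [ 0.3859  0.1801 -1.6499] -94.5 1499 1888 axial pct [-0.133 -0.132 -0.13  -0.062 -0.001 -0.     0.002]
brush dir [0.156 0.988 0.005] yaw 81.0
ends [ 0.422 -0.144  0.03 ] [0.453 0.055 0.031] 0.20121006629603988
rim ((569.395263671875, -132.23495483398438), (95.22403717041016, 235.66970825195312), 3.080723524093628)
lid [ 0.629 -0.135  0.103] [-0.959 -0.058  0.276] [ 0.649 -0.012  0.149] [ 0.609 -0.244  0.06 ] tilt 0.2798665415091044
cable y-0.05 44 x 0.23 0.23 z 0.5 0.63
cable y-0.00 1853 x 0.2 0.63 z 0.21 0.65
cable y0.05 1547 x 0.2 0.66 z 0.17 0.48
cable y0.10 1300 x 0.41 0.64 z 0.17 0.57
cable y0.15 4561 x 0.36 0.67 z 0.17 0.59
cable y0.20 3847 x 0.33 0.68 z 0.17 0.63
cable y0.25 1101 x 0.33 0.73 z 0.17 0.64
cable y0.30 815 x 0.33 0.67 z 0.17 0.66
cable y0.35 3482 x 0.29 0.68 z 0.17 0.69
cable y0.40 3153 x 0.37 0.65 z 0.28 0.7
side cam [0.0648674  0.92225124 0.74411721]
cup [ 0.3875  0.1809 -1.655 ] -94.8 1095 1388 axial pct [-0.131 -0.13  -0.129 -0.062  0.     0.002  0.004]
brush dir [0.169 0.985 0.041] yaw 80.3
ends [ 0.422 -0.142  0.028] [0.454 0.043 0.036] 0.1885414316121578
rim ((571.5569458007812, -131.07492065429688), (95.8801040649414, 234.5982666015625), 2.996018648147583)
lid [ 0.629 -0.13   0.099] [-0.959 -0.06   0.276] [ 0.649 -0.013  0.148] [ 0.613 -0.244  0.06 ] tilt 0.2797610004373647
cable y-0.05 27 x 0.23 0.23 z 0.58 0.65
cable y-0.00 1190 x 0.2 0.69 z 0.21 0.66
cable y0.05 906 x 0.2 0.66 z 0.25 0.63
cable y0.10 579 x 0.41 0.64 z 0.22 0.63
cable y0.15 3773 x 0.36 0.71 z 0.17 0.64
cable y0.20 4228 x 0.33 0.74 z 0.17 0.64
cable y0.25 2281 x 0.33 0.75 z 0.17 0.65
cable y0.30 434 x 0.33 0.75 z 0.17 0.64
cable y0.35 1313 x 0.29 0.73 z 0.17 0.67
cable y0.40 765 x 0.37 0.64 z 0.28 0.67
```

```bash
python3 - <<'E'
from h import *
from station import eyes
for n in("scene","side"):
    f=np.load(f'/tmp/{n}.npz');m=eyes.camera_model(n);q=cloud(m,f['d']).reshape(-1,3)
    a=q[(q[:,0]>.3)&(q[:,0]<.56)&(q[:,1]>-.1)&(q[:,1]<.36)&(q[:,2]>.18)&(q[:,2]<.8)]
    b=np.unique((a/[.03,.03,.04]).round().astype(int),axis=0,return_counts=True)
    print(n);print([tuple((k*[.03,.03,.04]).round(2).tolist()) for k,c in zip(*b) if c>2])
E
tail -c 0 /dev/null
```

```text
scene
[(0.33, 0.21, 0.2), (0.33, 0.24, 0.2), (0.33, 0.36, 0.2), (0.36, 0.18, 0.24), (0.36, 0.21, 0.2), (0.36, 0.21, 0.24), (0.36, 0.24, 0.2), (0.36, 0.27, 0.24), (0.36, 0.27, 0.28), (0.36, 0.3, 0.28), (0.36, 0.3, 0.32), (0.36, 0.36, 0.36), (0.39, 0.15, 0.24), (0.39, 0.18, 0.2), (0.39, 0.18, 0.24), (0.39, 0.21, 0.2), (0.39, 0.3, 0.32), (0.39, 0.33, 0.32), (0.39, 0.33, 0.36), (0.39, 0.36, 0.36), (0.39, 0.36, 0.4), (0.39, 0.36, 0.44), (0.39, 0.36, 0.48), (0.42, 0.12, 0.24), (0.42, 0.12, 0.28), (0.42, 0.15, 0.2), (0.42, 0.15, 0.24), (0.42, 0.18, 0.2), (0.42, 0.33, 0.36), (0.42, 0.33, 0.4), (0.45, 0.09, 0.28), (0.45, 0.12, 0.24), (0.45, 0.12, 0.28), (0.45, 0.15, 0.24), (0.45, 0.33, 0.44), (0.45, 0.36, 0.44), (0.45, 0.36, 0.48), (0.48, 0.12, 0.24), (0.48, 0.12, 0.28), (0.48, 0.33, 0.56), (0.48, 0.36, 0.52), (0.48, 0.36, 0.56), (0.48, 0.36, 0.6), (0.48, 0.36, 0.64), (0.51, 0.12, 0.28), (0.51, 0.15, 0.2), (0.51, 0.15, 0.24), (0.51, 0.15, 0.28), (0.51, 0.15, 0.32), (0.51, 0.15, 0.36), (0.51, 0.18, 0.2), (0.51, 0.18, 0.24), (0.51, 0.18, 0.28), (0.51, 0.18, 0.32), (0.51, 0.18, 0.36), (0.51, 0.3
[... 1835 characters left out ...]
18, 0.28), (0.51, 0.18, 0.32), (0.51, 0.18, 0.36), (0.51, 0.3, 0.6), (0.51, 0.3, 0.64), (0.51, 0.33, 0.6), (0.51, 0.33, 0.64), (0.51, 0.36, 0.64), (0.54, 0.12, 0.28), (0.54, 0.12, 0.32), (0.54, 0.12, 0.36), (0.54, 0.15, 0.2), (0.54, 0.15, 0.24), (0.54, 0.15, 0.28), (0.54, 0.15, 0.32), (0.54, 0.15, 0.36), (0.54, 0.18, 0.2), (0.54, 0.18, 0.24), (0.54, 0.18, 0.28), (0.54, 0.18, 0.32), (0.54, 0.18, 0.36), (0.54, 0.24, 0.6), (0.54, 0.24, 0.64), (0.54, 0.27, 0.64), (0.54, 0.3, 0.64), (0.54, 0.33, 0.64), (0.57, 0.12, 0.36), (0.57, 0.15, 0.36), (0.57, 0.18, 0.2), (0.57, 0.18, 0.24), (0.57, 0.18, 0.28), (0.57, 0.18, 0.32), (0.57, 0.18, 0.36), (0.57, 0.24, 0.64), (0.57, 0.27, 0.64), (0.57, 0.3, 0.64)]
```

```bash
python3 -m jog '[[-1,[0,0,0],[0,0,-7]]]'
```

```text
clock: 0.18
position: [0.1496, -0.6062, 0.2303]
tcp_rot: [0.983, 0.182, 0.0, -0.001]
contact_force: [-0.9, 0.0, 0.4]
width: 0.0856
gripper_force: 0.0
```

```bash
python3 -m jog '[[-1,[31.4,-26.5,0],[0,0,0]],[-1,[31.4,-26.5,0],[0,0,0]],[-1,[31.4,-26.5,0],[0,0,0]],[-1,[31.4,-26.5,0],[0,0,0]],[-1,[31.4,-26.5,0],[0,0,0]],[-1,[31.4,-26.5,0],[0,0,0]],[-1,[31.4,-26.5,0],[0,0,0]]]' >/dev/null;  python3 -m jog '[[-1,[31.4,-26.5,0],[0,0,0]],[-1,[31.4,-26.5,0],[0,0,0]],[-1,[31.4,-26.5,0],[0,0,0]],[-1,[31.4,-26.5,0],[0,0,0]],[-1,[31.4,-26.5,0],[0,0,0]],[-1,[31.4,-26.5,0],[0,0,0]],[-1,[31.4,-26.5,0],[0,0,0]]]'; python3 -m jog '[[-1,[0,0,0],[0,0,-7]],[-1,[0,0,0],[0,0,-7]],[-1,[0,0,0],[0,0,-7]],[-1,[0,0,0],[0,0,-7]],[-1,[0,0,0],[0,0,-7]],[-1,[0,0,0],[0,0,-7]],[-1,[0,0,0],[0,0,-7]],[-1,[0,0,0],[0,0,-7]]]';python3 -m jog '[[-1,[0,0,0],[0,0,-4]],[-1,[0,0,0],[0,0,0]]]'
python3 - <<'E'
from h import *
from station import get_obs,eyes
m=eyes.camera_model('wrist');p,d=eyes.camera('wrist');o=get_obs()
np.savez('/tmp/w1.npz',p=p,d=d);cv2.imwrite('pics/w1.png',p);print(o['position'],o['tcp_rot'],o['qpos'])
P=cloud(m,d);hsv=cv2.cvtColor(p,cv2.COLOR_BGR2HSV).astype(int)
q=P.reshape(-1,3);k=(abs(q[:,0]-.435)<.06)&(abs(q[:,1]+.04)<.14)&(q[:,2]>.012)&(q[:,2]<.055);a=q[k]
bl=((hsv[...,0]>108)&(hsv[...,0]<130)&(hsv[...,1]>130)).reshape(-1)&k
b=q[bl];b=b[b[:,2]>.02]
u=np.linalg.svd(a-a.mean(0))[2][0];u*=np.sign(u[1]);s=(a-a.mean(0))@u
print('brush',u.round(3),np.degrees(np.arctan2(u[1],u[0])),(a.mean(0)+u*s.min()).round(3),(a.mean(0)+u*s.max()).round(3),len(a),'blue med',np.median(b,0).round(3))
# black thing in scene
f=np.load('/tmp/scene.npz');S=cloud(eyes.camera_model('scene'),f['d'])
for c,r in[(200,200),(240,150),(285,220),(270,100),(290,150)]:print((c,r),S[r,c].round(2))
E
```

```text
clock: 1.35
position: [0.4286, -0.1015, 0.2311]
tcp_rot: [0.983, 0.181, 0.0, 0.0]
contact_force: [-0.9, -0.6, 0.3]
width: 0.0855
gripper_force: 0.0
clock: 2.02
position: [0.428, -0.1034, 0.2308]
tcp_rot: [0.781, 0.624, -0.0, -0.0]
contact_force: [-0.1, 0.1, -1.0]
width: 0.085
gripper_force: 0.0
clock: 2.18
position: [0.428, -0.1034, 0.2308]
tcp_rot: [0.761, 0.649, -0.0, -0.0]
contact_force: [-0.6, -0.8, 0.3]
width: 0.0855
gripper_force: 0.0
[ 0.42803981 -0.10345927  0.23084239] [ 7.61736855e-01  6.47886381e-01 -1.87315621e-04 -4.07605257e-04] [-3.96816387e-01 -1.93044765e-01  2.02844231e+00  3.56807643e-05
  1.30709162e+00 -2.35642377e-01]
brush [0.171 0.985 0.009] 80.18012935014718 [ 0.424 -0.146  0.03 ] [0.458 0.051 0.032] 3455 blue med [ 0.432 -0.107  0.029]
(200, 200) [0.71 0.27 0.11]
(240, 150) [0.61 0.22 0.28]
(285, 220) [0.53 0.17 0.06]
(270, 100) [0.59 0.14 0.37]
(290, 150) [0.52 0.16 0.28]
```

View pics/w1.png

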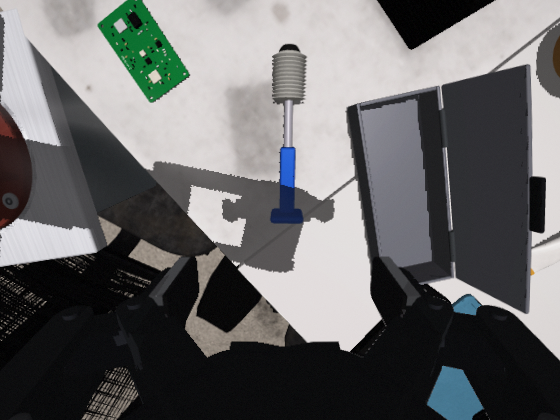

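The wrist view shows the brush cleanly under the gripper with its cap at (287,216) and nose at (289,47), the case at right, and nothing in the way.

```bash
python3 -m jog '[[-1,[0,1,37],[0,0,0]],[-1,[0,0,37],[0,0,0]],[-1,[0,0,37],[0,0,0]],[-1,[0,0,37],[0,0,0]],[-1,[0,0,37],[0,0,0]],[-1,[0,0,25],[0,0,0]],[-1,[0,0,14],[0,0,0]],[-1,[0,0,0],[0,0,0]]]';python3 -m jog '[[1,[0,0,0],[0,0,0]],[1,[0,0,0],[0,0,0]],[1,[0,0,0],[0,0,0]],[1,[0,0,0],[0,0,0]],[1,[0,0,0],[0,0,0]],[1,[0,0,0],[0,0,0]],[1,[0,0,0],[0,0,0]],[1,[0,0,0],[0,0,0]]]'
```

```text
clock: 2.9
position: [0.4255, -0.1022, 0.0036]
tcp_rot: [0.762, 0.648, -0.002, -0.004]
contact_force: [-0.5, 0.8, -0.8]
width: 0.0852
gripper_force: 0.0
clock: 3.57
position: [0.4306, -0.1043, 0.0086]
tcp_rot: [0.761, 0.648, 0.001, 0.001]
contact_force: [-1.2, 0.6, 6.4]
width: 0.0168
gripper_force: 59.8
```

```bash
cat >> h.py <<'E'
yw=np.radians(-94.6);c35,s35=np.cos(np.radians(35)),np.sin(np.radians(35))
AX=np.array([np.cos(yw)*c35,np.sin(yw)*c35,s35]);MOUTH=np.array([.3867,.1805,.135])
def goto(o,pos,Rt):
    R=Ro.from_quat(o['tcp_rot']);rv=np.degrees((R.inv()*Ro.from_matrix(Rt)).as_rotvec())
    w=np.asarray(pos)-o['position']
    print('turn(tool)',rv.round(2),'then shift(tool) mm',(Rt.T@w*1000).round(1),'| shift first(tool)',(R.inv().apply(w)*1000).round(1),'world',(w*1000).round(1))
def frame(x,yhint):
    y=yhint-x*(x@yhint);y/=np.linalg.norm(y);return np.c_[x,y,np.cross(x,y)]
E
python3 -m jog '[[1,[0,0,-20],[0,0,0]],[1,[0,0,-37],[0,0,0]],[1,[0,0,-37],[0,0,0]],[1,[0,0,-37],[0,0,0]],[1,[0,0,-37],[0,0,0]],[1,[0,0,-37],[0,0,0]],[1,[0,0,-20],[0,0,0]],[1,[0,0,0],[0,0,0]]]'
python3 - <<'E'
from h import *
from station import get_obs,eyes
for n in('wrist','scene'):
    m=eyes.camera_model(n);p,d=eyes.camera(n);o=get_obs()
    if n=='wrist':cv2.imwrite('pics/w2.png',p)
    q=cloud(m,d).reshape(-1,3);t=(q-o['position'])@Ro.from_quat(o['tcp_rot']).as_matrix()  # tool frame
    k=(t[:,0]>.05)&(t[:,0]<.2)&(abs(t[:,1])<.04)&(abs(t[:,2])<.05);a=t[k]
    h=hb=a[(a[:,0]>.10)]
    print(n,len(a),'x',np.percentile(a[:,0],[1,50,99,100]).round(4))
    for lo,hi in((.1,.145),(.07,.098)):
        b=a[(a[:,0]>lo)&(a[:,0]<hi)]
        if len(b)>5: print(lo,len(b),'y',np.percentile(b[:,1],[2,50,98]).round(4),'z',np.percentile(b[:,2],[2,50,98]).round(4))
    print(m['t'] if 0 else '')
Rt=frame(-AX,np.array([.997,-.081,0]));o=get_obs()
off=np.array([.1587,-.001,-.0114])
goto(o,MOUTH+.03*AX-Rt@off,Rt)
E
```

```text
clock: 4.23
position: [0.4328, -0.1052, 0.2385]
tcp_rot: [0.761, 0.649, 0.003, 0.005]
contact_force: [0.4, -0.4, -0.5]
width: 0.0166
gripper_force: 59.0
wrist 7769 x [0.0516 0.1011 0.1135 0.1179]
0.1 4731 y [-0.0146  0.0029  0.0208] z [-0.0334 -0.0274 -0.0054]
0.07 1761 y [-0.0019  0.003   0.0078] z [-0.0207 -0.0187 -0.0151]

scene 452 x [0.0522 0.1323 0.1597 0.1608]
0.1 248 y [-0.0177 -0.0081  0.0144] z [-0.0342 -0.0282 -0.0072]
0.07 24 y [-0.0027  0.0003  0.005 ] z [-0.0221 -0.0188 -0.0123]

turn(tool) [ -1.3  -34.96  -4.41] then shift(tool) mm [ 96.6 -64.4 -69.3] | shift first(tool) [113.4 -73.6  -1.6] world [-54.6 123.7   1.4]
```

```bash
python3 -m jog '[[1,[0,0,0],[-0.26,-7,-0.9]],[1,[0,0,0],[-0.26,-7,-0.9]],[1,[0,0,0],[-0.26,-7,-0.9]],[1,[0,0,0],[-0.26,-7,-0.9]],[1,[0,0,0],[-0.26,-7,-0.9]],[1,[0,0,0],[0,0,0]]]';  python3 -m jog '[[1,[15,-11,-11],[0,0,0]],[1,[20,-14,-14],[0,0,0]],[1,[20,-14,-14],[0,0,0]],[1,[20,-14,-14],[0,0,0]],[1,[15,-10,-10],[0,0,0]],[1,[5,-4,-5],[0,0,0]],[1,[0,0,0],[0,0,0]]]'
cat > chk.py <<'E'
from h import *
from station import get_obs,eyes
import sys
off=np.array([.160,.0015,-.013])
o=get_obs();R=Ro.from_quat(o['tcp_rot']).as_matrix();n=o['position']+R@off-MOUTH
Rt=frame(-AX,np.array([.997,-.081,0]))
print('nose depth',-(n@AX).round(4),'lateral tool y,z',(Rt.T@n)[1:].round(4),'F',o['contact_force'].round(1),'along axis out',round(float(o['contact_force']@AX),1),'T',o['ft_torque'].round(2),'q',o['qpos'].round(2))
goto(o,MOUTH+.03*AX-Rt@off,Rt)
E
python3 chk.py
python3 - <<'E'
from h import *
from station import get_obs,eyes
off=np.array([.160,.0015,-.013])
ims=[]
for n in('scene','side'):
    m=eyes.camera_model(n);p,d=eyes.camera(n);o=get_obs();q=cloud(m,d).reshape(-1,3)
    # brush head in mouth frame
    Rt=frame(-AX,np.array([.997,-.081,0]))
    t=(q-MOUTH)@Rt;k=(t[:,0]<-.02)&(t[:,0]>-.09)&(np.hypot(t[:,1],t[:,2])<.035);a=t[k]
    print(n,len(a),'x',a[:,0].max().round(4));b=a[(a[:,0]>-.085)&(a[:,0]<-.045)]
    r=np.linalg.lstsq(np.c_[2*b[:,1:],np.ones(len(b))],(b[:,1:]**2).sum(1),rcond=None)[0];print('circle',r[:2].round(4),np.sqrt(r[2]+r[0]**2+r[1]**2).round(4))
    for lo in(-.09,-.075,-.06):
        b=a[(a[:,0]>lo)&(a[:,0]<lo+.015)]
        if len(b)>4:print(lo,len(b),np.percentile(b[:,1],[2,98]).round(4),np.percentile(b[:,2],[2,98]).round(4))
    u=slice(130,310);ims.append(cv2.resize(p[130:310,220:420],None,fx=2,fy=2))
cv2.imwrite('pics/pre.png',np.hstack(ims))
E
```

```text
clock: 4.83
position: [0.426, -0.1008, 0.2262]
tcp_rot: [0.697, 0.651, -0.225, 0.2]
contact_force: [-1.5, 0.2, -2.5]
width: 0.0166
gripper_force: 58.9
clock: 5.42
position: [0.3708, 0.0185, 0.2322]
tcp_rot: [0.699, 0.648, -0.222, 0.202]
contact_force: [0.8, -1.0, -1.4]
width: 0.0165
gripper_force: 58.9
nose depth -0.0291 lateral tool y,z [-0.0022  0.0006] F [ 0.8 -1.  -1.4] along axis out -0.1 T [ 0.36 -0.04  0.06] q [ 0.3  -0.16  2.1  -0.56  1.47  0.51]
turn(tool) [-0.13 -0.03  0.32] then shift(tool) mm [-0.9  1.4 -0.7] | shift first(tool) [-0.9  1.4 -0.7] world [ 1.3 -0.4  1.1]
scene 358 x -0.0316
circle [-0.0034 -0.0017] 0.0153
-0.09 94 [-0.0206  0.0141] [-0.0189 -0.0004]
-0.075 106 [-0.0205  0.0116] [-0.0185  0.001 ]
-0.06 97 [-0.0206  0.0117] [-0.0192  0.0039]
side 257 x -0.0326
circle [-0.0004 -0.0016] 0.0162
-0.09 71 [-0.0179  0.0156] [-0.0197  0.0035]
-0.075 69 [-0.0182  0.0149] [-0.0187  0.0053]
-0.06 64 [-0.0184  0.0169] [-0.0186  0.0042]
```

View pics/pre.png

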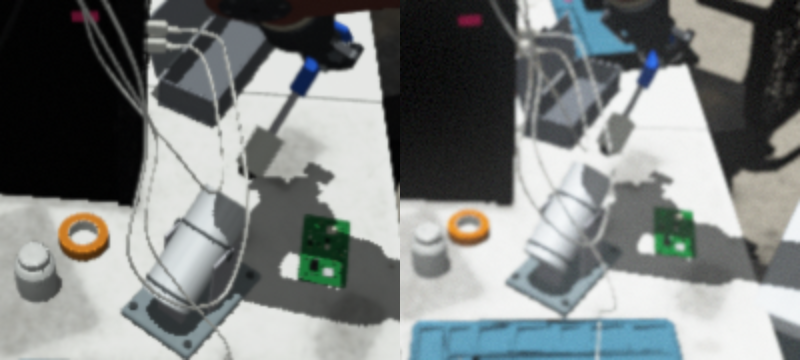

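The nose hangs just in front of the mouth in both views (at (245,165) left and (610,150) right), lined up with the cup axis within about 2 mm. I go in with force checks.

```bash
python3 -m jog '[[1,[10,1,0],[0,0,0.3]],[1,[15,0,0],[0,0,0]],[1,[15,0,0],[0,0,0]],[1,[10,0,0],[0,0,0]],[1,[0,0,0],[0,0,0]]]'; python3 chk.py
```

```text
clock: 5.93
position: [0.376, 0.0585, 0.2035]
tcp_rot: [0.702, 0.646, -0.222, 0.203]
contact_force: [-0.2, -0.9, -1.0]
width: 0.0165
gripper_force: 58.9
nose depth 0.0204 lateral tool y,z [0.001  0.0012] F [-0.2 -0.9 -1. ] along axis out 0.2 T [ 0.36 -0.07 -0.04] q [ 0.38 -0.06  2.08 -0.54  1.45  0.62]
turn(tool) [-0.17  0.03 -0.11] then shift(tool) mm [-50.4  -0.6  -1.1] | shift first(tool) [-50.4  -0.5  -1.1] world [ -3.9 -40.4  29.8]
```

```bash
python3 -m jog '[[1,[10,0,0],[0,0,0]],[1,[12,0,0],[0,0,0]],[1,[0,0,0],[0,0,0]]]'; python3 chk.py;python3 -m jog '[[1,[8,0,0],[0,0,0]],[1,[8,0,0],[0,0,0]],[1,[4,0,0],[0,0,0]],[1,[0,0,0],[0,0,0]]]'; python3 chk.py
```

```text
clock: 6.18
position: [0.3776, 0.0774, 0.1911]
tcp_rot: [0.702, 0.646, -0.221, 0.203]
contact_force: [-0.8, 0.1, -0.8]
width: 0.0168
gripper_force: 58.9
nose depth 0.0431 lateral tool y,z [0.001  0.0003] F [-0.8  0.1 -0.8] along axis out -0.5 T [ 0.37 -0.01 -0.02] q [ 0.42 -0.02  2.06 -0.53  1.44  0.66]
turn(tool) [-0.09 -0.02 -0.12] then shift(tool) mm [-73.1  -0.7  -0.4] | shift first(tool) [-73.1  -0.5  -0.4] world [ -5.5 -59.4  42.2]
clock: 6.52
position: [0.379, 0.0935, 0.1802]
tcp_rot: [0.702, 0.646, -0.221, 0.204]
contact_force: [0.5, 0.2, -1.2]
width: 0.0168
gripper_force: 58.9
nose depth 0.0625 lateral tool y,z [0.0011 0.0001] F [ 0.5  0.2 -1.2] along axis out -0.9 T [0.27 0.   0.01] q [ 0.45  0.02  2.05 -0.52  1.44  0.7 ]
turn(tool) [-0.04  0.03 -0.11] then shift(tool) mm [-92.5  -0.8  -0. ] | shift first(tool) [-92.5  -0.6  -0. ] world [ -6.8 -75.5  53.1]
```

```bash
cat > f.py <<'E'
from h import *
from station import get_obs
import sys
off=np.array([.160,.0015,-.013])
o=get_obs();R=Ro.from_quat(o['tcp_rot']).as_matrix();n=o['position']+R@off-MOUTH
f=float(o['contact_force']@AX);print('t',round(float(o['clock']),2),'depth mm',(-(n@AX)*1000).round(1),'axial N',round(f,2),'F',o['contact_force'].round(1));sys.exit(f>2.2)
E
J="python3 -m jog"
$J '[[1,[3,0,0],[0,0,0]],[1,[0,0,0],[0,0,0]]]' >/dev/null; python3 f.py && $J '[[1,[3,0,0],[0,0,0]],[1,[0,0,0],[0,0,0]]]'>/dev/null; python3 f.py && $J '[[1,[2,0,0],[0,0,0]],[1,[0,0,0],[0,0,0]]]'>/dev/null; python3 f.py && $J '[[1,[2,0,0],[0,0,0]],[1,[0,0,0],[0,0,0]]]'>/dev/null; python3 f.py && $J '[[1,[2,0,0],[0,0,0]],[1,[0,0,0],[0,0,0]]]'>/dev/null; python3 f.py && $J '[[1,[2,0,0],[0,0,0]],[1,[0,0,0],[0,0,0]]]'>/dev/null; python3 f.py
```

```text
t 6.68 depth mm 65.0 axial N -0.41 F [ 0.1 -0.2 -1. ]
t 6.85 depth mm 68.0 axial N -0.58 F [-0.4 -0.4 -1.7]
t 7.02 depth mm 69.9 axial N -0.52 F [ 0.3 -0.5 -1.6]
t 7.18 depth mm 71.9 axial N -1.57 F [-0.1  0.7 -1.7]
t 7.35 depth mm 74.0 axial N -1.18 F [-0.5  0.3 -1.7]
t 7.52 depth mm 76.0 axial N -0.15 F [-0.4 -0.4 -0.9]
```

```bash
sed -i 's/f>2.2/f>1.2/' f.py; J="python3 -m jog"
S=/dev/null
$J '[[1,[2,0,0],[0,0,0]],[1,[0,0,0],[0,0,0]]]' >$S; python3 f.py && $J '[[1,[2,0,0],[0,0,0]],[1,[0,0,0],[0,0,0]]]'>$S && python3 f.py && $J '[[1,[2,0,0],[0,0,0]],[1,[0,0,0],[0,0,0]]]'>$S && python3 f.py && $J '[[1,[2,0,0],[0,0,0]],[1,[0,0,0],[0,0,0]]]'>$S && python3 f.py && $J '[[1,[2,0,0],[0,0,0]],[1,[0,0,0],[0,0,0]]]'>$S && python3 f.py && $J '[[1,[2,0,0],[0,0,0]],[1,[0,0,0],[0,0,0]]]'>$S && python3 f.py&& $J '[[1,[2,0,0],[0,0,0]],[1,[0,0,0],[0,0,0]]]'>$S && python3 f.py
```

```text
t 7.68 depth mm 78.0 axial N -0.84 F [-0.   0.  -1.4]
t 7.85 depth mm 80.0 axial N -0.43 F [-0.  -0.  -0.8]
t 8.02 depth mm 82.0 axial N -0.69 F [ 0.2 -0.1 -1.3]
t 8.18 depth mm 83.6 axial N 1.45 F [ 0.2 -1.5  0.5]
```

```bash
J="python3 -m jog"
$J '[[1,[2,0,0],[0,0,0]],[1,[0,0,0],[0,0,0]]]' >/dev/null; python3 f.py; $J '[[1,[2,0,0],[0,0,0]],[1,[0,0,0],[0,0,0]]]'>/dev/null; python3 f.py;$J '[[1,[1.5,0,0],[0,0,0]],[1,[0,0,0],[0,0,0]],[1,[0,0,0],[0,0,0]]]'>/dev/null; python3 f.py;$J '[[1,[0,0,0],[0,0,0]]]'>/dev/null; python3 f.py
```

```text
t 8.35 depth mm 85.5 axial N 1.74 F [-0.1 -1.9  0.4]
t 8.52 depth mm 87.6 axial N 2.2 F [ 0.  -2.1  0.8]
t 8.77 depth mm 89.0 axial N 2.96 F [-0.2 -2.7  1.3]
t 8.85 depth mm 89.0 axial N 3.33 F [-0.2 -2.8  1.7]
```

```bash
J="python3 -m jog"
$J '[[1,[-7,0,0],[0,0,0]],[1,[-14,0,0],[0,0,0]],[1,[-15,0,0],[0,0,0]],[1,[-15,0,0],[0,0,0]],[1,[-13,0,0],[0,0,0]],[1,[-8,0,0],[0,0,0]],[1,[0,0,0],[0,0,0]],[1,[0,0,0],[0,0,0]]]' >/dev/null;python3 f.py; python3 chk.py
$J '[[1,[8,0,0],[0,0,0]],[1,[13,0,0],[0,0,0]],[1,[15,0,0],[0,0,0]],[1,[13,0,0],[0,0,0]],[1,[8,0,0],[0,0,0]],[1,[5,0,0],[0,0,0]],[1,[0,0,0],[0,0,0]]]'>/dev/null;python3 f.py; $J '[[1,[2,0,0],[0,0,0]],[1,[0,0,0],[0,0,0]]]'>/dev/null; python3 f.py;$J '[[1,[2,0,0],[0,0,0]],[1,[0,0,0],[0,0,0]]]'>/dev/null; python3 f.py;$J '[[1,[2,0,0],[0,0,0]],[1,[0,0,0],[0,0,0]]]'>/dev/null; python3 f.py
```

```text
t 9.52 depth mm 17.5 axial N -0.24 F [-0.  -0.4 -1. ]
nose depth 0.0175 lateral tool y,z [ 0.0015 -0.0005] F [-0.  -0.4 -1. ] along axis out -0.2 T [ 0.31 -0.02 -0.04] q [ 0.38 -0.07  2.08 -0.54  1.45  0.62]
turn(tool) [-0.01 -0.1  -0.24] then shift(tool) mm [-47.6  -0.9   0.2] | shift first(tool) [-47.6  -0.7   0.2] world [ -4.  -38.9  27.1]
t 10.1 depth mm 80.5 axial N -0.51 F [-0.8 -0.3 -1.5]
t 10.27 depth mm 81.3 axial N -0.55 F [ 0.6 -0.1 -1.1]
t 10.43 depth mm 83.0 axial N -0.43 F [-0.6 -0.3 -1.2]
t 10.6 depth mm 84.8 axial N 2.59 F [-0.4 -2.2  1.3]
```

Plate found again at about 83 mm. I press to about 89, draw back, and go in for the third stroke.

```bash
J="python3 -m jog"
$J '[[1,[2,0,0],[0,0,0]],[1,[0,0,0],[0,0,0]]]'>/dev/null; python3 f.py;$J '[[1,[2.5,0,0],[0,0,0]],[1,[0,0,0],[0,0,0]],[1,[0,0,0],[0,0,0]]]'>/dev/null; python3 f.py;$J '[[1,[0,0,0],[0,0,0]]]'>/dev/null; python3 f.py
$J '[[1,[-7,0,0],[0,0,0]],[1,[-14,0,0],[0,0,0]],[1,[-15,0,0],[0,0,0]],[1,[-15,0,0],[0,0,0]],[1,[-13,0,0],[0,0,0]],[1,[-8,0,0],[0,0,0]],[1,[0,0,0],[0,0,0]],[1,[0,0,0],[0,0,0]]]' >/dev/null;python3 f.py
$J '[[1,[8,0,0],[0,0,0]],[1,[13,0,0],[0,0,0]],[1,[15,0,0],[0,0,0]],[1,[13,0,0],[0,0,0]],[1,[8,0,0],[0,0,0]],[1,[5,0,0],[0,0,0]],[1,[0,0,0],[0,0,0]]]'>/dev/null;python3 f.py; $J '[[1,[2,0,0],[0,0,0]],[1,[0,0,0],[0,0,0]]]'>/dev/null; python3 f.py;$J '[[1,[2,0,0],[0,0,0]],[1,[0,0,0],[0,0,0]]]'>/dev/null; python3 f.py;$J '[[1,[2,0,0],[0,0,0]],[1,[0,0,0],[0,0,0]]]'>/dev/null; python3 f.py
```

```text
t 10.77 depth mm 86.9 axial N 2.74 F [-1.3 -3.2  0. ]
t 11.02 depth mm 89.5 axial N 3.22 F [ 0.7 -2.8  1.7]
t 11.1 depth mm 89.5 axial N 3.75 F [-0.8 -3.2  1.8]
t 11.77 depth mm 18.1 axial N -0.81 F [-0.5  0.5 -0.8]
t 12.35 depth mm 81.0 axial N -1.43 F [ 0.3  0.3 -2.1]
t 12.52 depth mm 81.8 axial N -0.48 F [ 0.8 -0.1 -0.9]
t 12.68 depth mm 83.3 axial N 1.26 F [-0.4 -1.3  0.3]
t 12.85 depth mm 85.3 axial N 1.29 F [-0.2 -1.3  0.4]
```

```bash
J="python3 -m jog"
$J '[[1,[2,0,0],[0,0,0]],[1,[0,0,0],[0,0,0]]]'>/dev/null; python3 f.py;$J '[[1,[2.3,0,0],[0,0,0]],[1,[0,0,0],[0,0,0]],[1,[0,0,0],[0,0,0]]]'>/dev/null; python3 f.py;$J '[[1,[0,0,0],[0,0,0]]]'>/dev/null; python3 f.py
$J '[[1,[-7,0,0],[0,0,0]],[1,[-14,0,0],[0,0,0]],[1,[-15,0,0],[0,0,0]],[1,[-15,0,0],[0,0,0]],[1,[-13,0,0],[0,0,0]],[1,[-8,0,0],[0,0,0]],[1,[0,0,0],[0,0,0]],[1,[0,0,0],[0,0,0]]]' >/dev/null;python3 f.py
$J '[[1,[0,0,0],[0,0,0]],[1,[0,0,0],[0,0,0]],[1,[-10,0,0],[0,0,0]],[1,[-15,0,0],[0,0,0]],[1,[-15,0,0],[0,0,0]],[1,[-15,0,0],[0,0,0]],[1,[-5,0,0],[0,0,0]],[1,[0,0,0],[0,0,0]]]'
python3 - <<'E'
from h import *
from station import get_obs
o=get_obs();yw=np.radians(93.0)
x=np.array([np.cos(yw),np.sin(yw),0]);Rt=frame(x,np.array([1.,0.05,0]))
Rt=np.c_[x,np.cross([0,0,-1.],x),[0,0,-1.]];print(Rt.round(3))
goto(o,[.567,-.192,.25],Rt)
E
```

```text
t 13.02 depth mm 87.4 axial N 2.24 F [ 0.2 -1.9  1.1]
t 13.27 depth mm 89.8 axial N 3.49 F [-0.5 -2.9  1.9]
t 13.35 depth mm 89.8 axial N 3.23 F [ 0.3 -2.9  1.6]
t 14.02 depth mm 18.4 axial N -0.43 F [-0.4 -0.5 -1.5]
clock: 14.68
position: [0.3723, 0.0078, 0.2412]
tcp_rot: [0.703, 0.645, -0.22, 0.204]
contact_force: [-0.4, -0.3, -0.9]
width: 0.0165
gripper_force: 58.9
[[-0.052  0.999  0.   ]
 [ 0.999  0.052  0.   ]
 [ 0.     0.    -1.   ]]
turn(tool) [-2.24 34.94 -7.66] then shift(tool) mm [-209.7  184.    -8.8] | shift first(tool) [-154.3  211.    98. ] world [ 194.7 -199.8    8.8]
```

```bash
J="python3 -m jog"
$J '[[1,[-19.3,26.4,12.2],[0,0,0]],[1,[-19.3,26.4,12.2],[0,0,0]],[1,[-19.3,26.4,12.2],[0,0,0]],[1,[-19.3,26.4,12.2],[0,0,0]],[1,[-19.3,26.4,12.2],[0,0,0]],[1,[-19.3,26.4,12.2],[0,0,0]],[1,[-19.3,26.4,12.2],[0,0,0]],[1,[-19.3,26.4,12.2],[0,0,0]]]'>/dev/null
$J '[[1,[0,0,0],[-0.45,6.9,-1.5]],[1,[0,0,0],[-0.45,6.9,-1.5]],[1,[0,0,0],[-0.45,6.9,-1.5]],[1,[0,0,0],[-0.45,6.9,-1.5]],[1,[0,0,0],[-0.45,6.9,-1.5]],[1,[0,0,0],[0,0,0]],[1,[0,0,0],[0,0,0]]]'
python3 - <<'E'
from h import *
from station import get_obs,eyes
m=eyes.camera_model('wrist');p,d=eyes.camera('wrist');o=get_obs();cv2.imwrite('pics/w3.png',p)
q=cloud(m,d).reshape(-1,3)
def rim(a,n):
    print(n,len(a),cv2.minAreaRect((a[:,:2]*1000).astype(np.float32)))
k=(q[:,0]>.46)&(q[:,0]<.65)&(q[:,1]>-.3)&(q[:,1]<.03)&(abs(q[:,2]-.05)<.005);rim(q[k],'wrist rim')
k2=k;a=q[k2]
for y in(-.2,-.15,-.1,-.05):
    b=a[abs(a[:,1]-y)<.01]
    if len(b):print(y,np.unique(b[:,0].round(3),return_counts=True))
t=(q-o['position'])@Ro.from_quat(o['tcp_rot']).as_matrix()
k=(t[:,0]>.1)&(t[:,0]<.2)&(abs(t[:,1])<.04)&(abs(t[:,2])<.06);b=t[k]
print('head y',np.percentile(b[:,1],[2,98]),'top z',np.percentile(b[:,2],[1,5]))
goto(o,o['position'],np.c_[[-.052,.9986,0],[.9986,.052,0],[0,0,-1.]])
E
```

```text
clock: 15.93
position: [0.5668, -0.1924, 0.2482]
tcp_rot: [0.69, 0.724, -0.004, 0.002]
contact_force: [0.5, 0.1, -1.0]
width: 0.0168
gripper_force: 59.0
wrist rim 1817 ((570.7186889648438, -136.10800170898438), (92.86457824707031, 227.3339385986328), 3.8330161571502686)
-0.2 (array([0.528, 0.529, 0.53 , 0.531, 0.532, 0.533, 0.614, 0.615, 0.616,
       0.617, 0.618, 0.619, 0.62 , 0.621]), array([ 4,  2, 16, 16, 17,  5,  1, 21, 16, 13, 16, 10, 12,  3]))
-0.15 (array([0.525, 0.526, 0.527, 0.528, 0.529, 0.53 , 0.611, 0.612, 0.613,
       0.614, 0.615, 0.616, 0.617, 0.618]), array([ 6,  7, 11, 17, 18,  8,  2, 23, 13, 14, 11,  9, 17,  1]))
-0.1 (array([0.522, 0.523, 0.524, 0.525, 0.526, 0.527, 0.607, 0.608, 0.609,
       0.61 , 0.611, 0.612, 0.613, 0.614]), array([12, 15, 12, 21, 14,  2,  5, 17, 19, 17, 15, 11, 21,  4]))
-0.05 (array([0.519, 0.52 , 0.521, 0.522, 0.523, 0.604, 0.605, 0.606, 0.607,
       0.608, 0.609, 0.61 , 0.611]), array([14, 11, 11, 13,  6,  1, 25, 16, 16, 17, 13, 20,  6]))
head y [-0.01626843  0.01955386] top z [-0.03082737 -0.02987154]
turn(tool) [-0.21  0.49 -0.13] then shift(tool) mm [0. 0. 0.] | shift first(tool) [0. 0. 0.] world [0. 0. 0.]
```

View pics/w3.png

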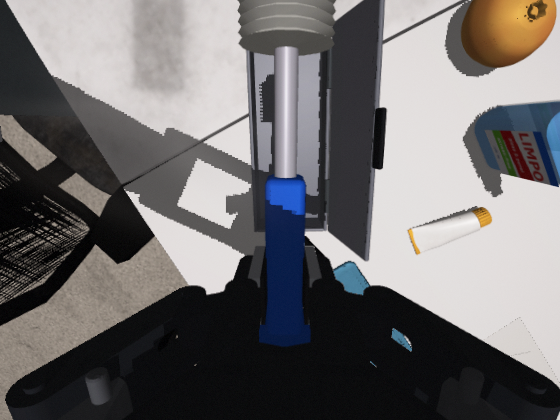

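```bash
J="python3 -m jog"
$J '[[1,[0,2,0],[-0.2,0.5,-0.5]],[1,[0,0,37],[0,0,0]],[1,[0,0,37],[0,0,0]],[1,[0,0,37],[0,0,0]],[1,[0,0,37],[0,0,0]],[1,[0,0,25],[0,0,0]],[1,[0,0,10],[0,0,0]],[1,[0,0,0],[0,0,0]]]'
$J '[[1,[0,0,15],[0,0,0]],[1,[0,0,15],[0,0,0]],[1,[0,0,10],[0,0,0]],[1,[0,0,6],[0,0,0]],[1,[0,0,0],[0,0,0]]]'
```

```text
clock: 16.65
position: [0.5669, -0.188, 0.0623]
tcp_rot: [0.685, 0.729, -0.0, -0.003]
contact_force: [-0.4, 1.2, -1.3]
width: 0.0166
gripper_force: 59.0
clock: 17.07
position: [0.5696, -0.1904, 0.0201]
tcp_rot: [0.685, 0.728, 0.001, 0.0]
contact_force: [-1.2, 1.0, -1.0]
width: 0.0171
gripper_force: 59.0
```

```bash
J="python3 -m jog"
$J '[[1,[0,0,3],[0,0,0]],[1,[0,0,0],[0,0,0]]]'|sed -n '2p;4p'
$J '[[1,[0,0,2],[0,0,0]],[1,[0,0,0],[0,0,0]]]'|sed -n '2p;4p'
$J '[[1,[0,0,1.5],[0,0,0]],[1,[0,0,0],[0,0,0]]]'|sed -n '2p;4p'
python3 - <<'E'
from h import *
from station import get_obs,eyes
for n in('scene','side'):
    m=eyes.camera_model(n);p,d=eyes.camera(n)
    q=cloud(m,d).reshape(-1,3)
    k=(q[:,0]>.53)&(q[:,0]<.6)&(q[:,1]>-.12)&(q[:,1]<-.03)&(q[:,2]>.02)&(q[:,2]<.08);a=q[k];print(n,'in-case z pct',np.percentile(a[:,2],[50,95,99]).round(4))
E
```

```text
position: [0.5703, -0.191, 0.018]
contact_force: [-0.9, 0.4, -1.7]
position: [0.5701, -0.191, 0.0157]
contact_force: [0.6, 0.3, -1.4]
position: [0.5697, -0.1909, 0.0137]
contact_force: [-0.4, -0.0, -1.0]
scene in-case z pct [0.0399 0.0454 0.0468]
side in-case z pct [0.0422 0.0476 0.0481]
```

```bash
J="python3 -m jog"
for i in 1; do $J '[[1,[0,0,1],[0,0,0]],[1,[0,0,0],[0,0,0]]]'|sed -n '2p;4p'
$J '[[1,[0,0,1],[0,0,0]],[1,[0,0,0],[0,0,0]]]'|sed -n '2p;4p'
$J '[[1,[0,0,1],[0,0,0]],[1,[0,0,0],[0,0,0]]]'|sed -n '2p;4p'; done
```

```text
position: [0.5697, -0.1909, 0.0127]
contact_force: [-1.4, -0.0, -0.7]
position: [0.5697, -0.1909, 0.0126]
contact_force: [-3.7, 0.3, 5.1]
position: [0.5697, -0.1909, 0.0126]
contact_force: [-6.1, 2.3, 10.9]
```

```bash
J="python3 -m jog"
$J '[[1,[0,0,-1.5],[0,0,0]],[0.25,[0,0,0],[0,0,0]],[0.25,[0,0,0],[0,0,0]],[0.25,[0,0,0],[0,0,0]],[0.25,[0,0,0],[0,0,0]],[0.25,[0,0,0],[0,0,0]]]'
$J '[[0.25,[0,0,-10],[0,0,0]],[0.25,[0,0,-20],[0,0,0]],[0.25,[0,0,-35],[0,0,0]],[0.25,[0,0,-35],[0,0,0]],[0.25,[0,0,-35],[0,0,0]],[0.25,[0,0,-35],[0,0,0]],[0.25,[0,0,-35],[0,0,0]],[0.25,[0,0,0],[0,0,0]]]'
python3 - <<'E'
from h import *
from station import get_obs,eyes
for n in('scene','side','wrist'):
    m=eyes.camera_model(n);p,d=eyes.camera(n)
    if n=='wrist':cv2.imwrite('pics/w4.png',p)
    q=cloud(m,d).reshape(-1,3)
    for y0,y1 in((-.27,-.22),(-.12,-.03),(-.24,-.20)):
        k=(q[:,0]>.535)&(q[:,0]<.6)&(q[:,1]>y0)&(q[:,1]<y1)&(q[:,2]>.02)&(q[:,2]<.08);a=q[k]
        if len(a)>5:print(n,y0,len(a),'z',np.percentile(a[:,2],[50,95,99]).round(4),'xy',a[:,:2].min(0).round(3),a[:,:2].max(0).round(3))
    k=(q[:,0]>.6)&(q[:,0]<.72)&(q[:,1]>-.27)&(q[:,1]<.01)&(q[:,2]>.06)&(q[:,2]<.2);a=q[k];v=np.linalg.svd(a-a.mean(0),full_matrices=False)[2][2];print('lid',v.round(3),a.mean(0).round(3),a.max(0).round(3))
E
```

```text
clock: 18.67
position: [0.5697, -0.1907, 0.0121]
tcp_rot: [0.686, 0.728, 0.001, 0.0]
contact_force: [-1.6, -0.0, -0.1]
width: 0.0324
gripper_force: 0.0
clock: 19.33
position: [0.5747, -0.1933, 0.2282]
tcp_rot: [0.686, 0.728, 0.004, 0.009]
contact_force: [0.5, 0.2, 0.9]
width: 0.032
gripper_force: 0.0
scene -0.27 190 z [0.0405 0.051  0.0526] xy [ 0.535 -0.251] [ 0.6  -0.22]
scene -0.12 189 z [0.0389 0.0444 0.0455] xy [ 0.544 -0.12 ] [ 0.58  -0.035]
scene -0.24 119 z [0.0351 0.0447 0.0493] xy [ 0.549 -0.24 ] [ 0.595 -0.2  ]
lid [-0.947 -0.056  0.317] [ 0.631 -0.136  0.102] [ 0.652 -0.013  0.148]
side -0.27 109 z [0.0405 0.0506 0.0514] xy [ 0.535 -0.251] [ 0.599 -0.22 ]
side -0.12 88 z [0.0422 0.0467 0.0475] xy [ 0.547 -0.117] [ 0.578 -0.039]
side -0.24 62 z [0.0346 0.0447 0.0459] xy [ 0.552 -0.239] [ 0.591 -0.202]
lid [-0.945 -0.059  0.321] [ 0.631 -0.132  0.098] [ 0.655 -0.015  0.148]
wrist -0.27 1090 z [0.0419 0.0503 0.0511] xy [ 0.535 -0.251] [ 0.6  -0.22]
wrist -0.12 2122 z [0.037  0.0423 0.0433] xy [ 0.544 -0.12 ] [ 0.584 -0.034]
wrist -0.24 683 z [0.0342 0.0446 0.045 ] xy [ 0.535 -0.24 ] [ 0.592 -0.2  ]
lid [-0.944 -0.06   0.324] [ 0.633 -0.122  0.107] [ 0.654 -0.016  0.147]
```

View pics/w4.png

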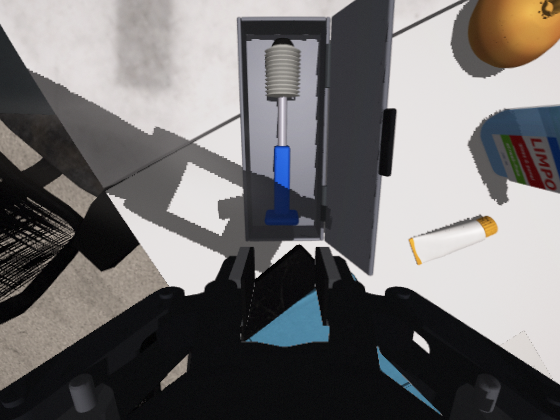

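The wrist view shows the brush lying straight along the case floor, from nose (283,42) to cap (282,217). Its tops measure about 44–45 mm, below the 50 mm rim. Before reaching behind the lid I check that space.

```bash
python3 - <<'E'
from h import *
from station import get_obs,eyes
for n in('scene','side','wrist'):
    m=eyes.camera_model(n);p,d=eyes.camera(n);q=cloud(m,d).reshape(-1,3)
    a=q[(q[:,0]>.665)&(q[:,0]<.85)&(q[:,1]>-.28)&(q[:,1]<.03)&(q[:,2]>.015)&(q[:,2]<.7)]
    b,c=np.unique((a/[.03,.04,.05]).round().astype(int),axis=0,return_counts=True)
    print(n,len(a),[tuple((k*[.03,.04,.05]).round(2).tolist()) for k,cc in zip(b,c) if cc>4])
E
```

```text
scene 0 []
side 2 []
wrist 10851 [(0.75, -0.04, 0.05), (0.75, 0.0, 0.0), (0.75, 0.0, 0.05), (0.78, -0.28, 0.0), (0.78, -0.24, 0.0), (0.78, -0.04, 0.0), (0.78, -0.04, 0.05), (0.78, -0.04, 0.1), (0.78, 0.0, 0.0), (0.78, 0.0, 0.05), (0.78, 0.0, 0.1), (0.81, -0.28, 0.0), (0.81, -0.24, 0.0), (0.81, -0.24, 0.05), (0.81, -0.16, 0.0), (0.81, -0.16, 0.05), (0.81, -0.16, 0.1), (0.81, -0.12, 0.0), (0.81, -0.12, 0.05), (0.81, -0.12, 0.1), (0.81, -0.08, 0.0), (0.81, -0.08, 0.05), (0.81, -0.08, 0.1), (0.81, -0.04, 0.05), (0.81, -0.04, 0.1), (0.81, 0.0, 0.1), (0.84, -0.24, 0.0), (0.84, -0.24, 0.05), (0.84, -0.2, 0.0), (0.84, -0.16, 0.0), (0.84, -0.16, 0.05), (0.84, -0.16, 0.1), (0.84, -0.08, 0.0), (0.84, -0.08, 0.05)]
```

```bash
J="python3 -m jog"
$J '[[1,[12,30,-6],[0,0,0]],[1,[12,34,-6],[0,0,0]],[1,[12,34,-6],[0,0,0]],[1,[12,34,-6],[0,0,0]],[1,[0,4,0],[0,0,0]],[1,[0,0,0],[0,0,0]]]'
$J '[[1,[0,0,30],[0,0,0]],[1,[0,0,35],[0,0,0]],[1,[0,0,35],[0,0,0]],[1,[0,0,30],[0,0,0]],[1,[0,0,9],[0,0,0]],[1,[0,0,0],[0,0,0]],[1,[0,0,0],[0,0,0]]]'
```

```text
clock: 20.13
position: [0.7029, -0.1337, 0.239]
tcp_rot: [0.685, 0.729, 0.0, -0.001]
contact_force: [-1.0, -0.1, -0.9]
width: -0.0
gripper_force: 0.0
clock: 20.72
position: [0.7015, -0.1353, 0.1023]
tcp_rot: [0.686, 0.728, 0.001, -0.0]
contact_force: [0.2, 0.3, 1.2]
width: 0.0001
gripper_force: 0.0
```

```bash
J="python3 -m jog"
$J '[[1,[0,-14,-4],[0,0,0]],[1,[0,-14,-4],[0,0,0]],[1,[0,-13,-3],[0,0,0]],[1,[0,0,0],[0,0,0]]]' | sed -n '2p;4p'
$J '[[1,[0,-12,-3.5],[0,0,0]],[1,[0,-12,-3.5],[0,0,0]],[1,[0,0,0],[0,0,0]]]'| sed -n '2p;4p'
$J '[[1,[0,-12,1],[0,0,0]],[1,[0,-12,1],[0,0,0]],[1,[0,0,0],[0,0,0]]]'| sed -n '2p;4p'
```

```text
position: [0.6625, -0.1384, 0.1182]
contact_force: [0.5, 0.0, 0.1]
position: [0.6386, -0.1396, 0.1239]
contact_force: [0.4, 0.2, -0.6]
position: [0.6141, -0.1407, 0.1201]
contact_force: [0.3, 0.0, -0.3]
```

```bash
J="python3 -m jog"
$J '[[1,[0,-11,5],[0,0,0]],[1,[0,-11,5],[0,0,0]],[1,[0,0,0],[0,0,0]]]'| sed -n '2p;4p'
$J '[[1,[0,-9,8],[0,0,0]],[1,[0,-9,9],[0,0,0]],[1,[0,0,0],[0,0,0]]]'| sed -n '2p;4p'
python3 - <<'E'
from h import *
from station import eyes
p,d=eyes.camera('scene');q=cloud(eyes.camera_model('scene'),d);cv2.imwrite('pics/lid.png',cv2.resize(p[70:250,230:430],None,fx=3,fy=3))
E
```

```text
position: [0.5915, -0.1417, 0.1085]
contact_force: [-0.1, -0.3, -0.2]
position: [0.5732, -0.1425, 0.0905]
contact_force: [0.7, -0.1, -0.8]
```

View pics/lid.png

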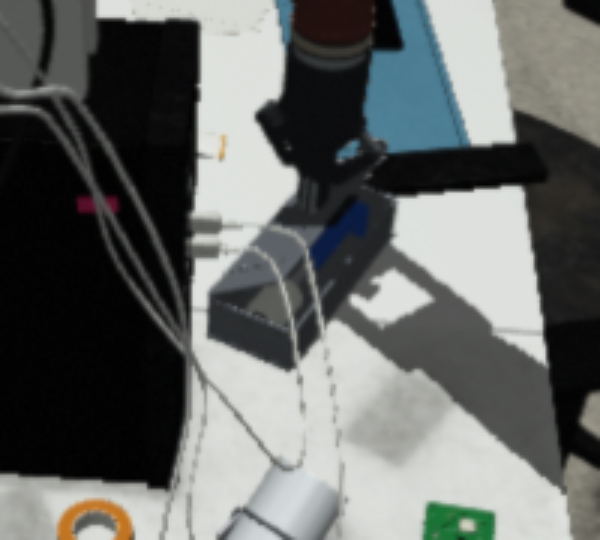

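The crop shows the gripper over the case with the brush visible inside (handle (340,240), head (275,295)). I can't make out the lid, so I'll measure it.

```bash
python3 - <<'E'
from h import *
from station import eyes
for n in('scene','side','wrist'):
    p,d=eyes.camera(n);q=cloud(eyes.camera_model(n),d);
    if n=='wrist':cv2.imwrite('pics/w5.png',p)
    a=q.reshape(-1,3);yy=a[:,1]
    hx=.6144-.0635*(yy+.135)
    r=hx-a[:,0]
    k=(r>-.12)&(r<.11)&((yy>-.09)&(yy<-.03)|(yy>-.24)&(yy<-.19))&(a[:,2]>.03)&(a[:,2]<.18)
    H,_,_=np.histogram2d(a[k,2],r[k],bins=[np.arange(.03,.181,.01),np.arange(-.12,.111,.01)])
    print(n);print(H.astype(int)[::-1])
E
```

```text
scene
[[ 0  0  0  0  0  0  0  0  0  0  0  0  0  0  0  0  0  0  0  0  0  0  0]
 [ 0  0  0  0  0  0  0  0  0  0  0  0  0  0  0  0  0  0  0  0  0  0  0]
 [ 0  0  0  0  0  0  0  0  0  0  0  0  0  0  0  0  0  0  0  0  0  0  0]
 [ 0  0  0  0  0  0  0  0  0  0  0  0  0  0  0  0  0  0  0  0  0  0  0]
 [ 0  0  0  0  0  0  0  0  0  0  0  0  0  0  0  0  0  0  0  0  0  0  0]
 [ 0  0  0  0  0  0  0  0  0  0  0  0  0  0  0  0  0  0  0  0  0  0  0]
 [ 0  0  0  0  0  0  0  0  0  0  0  0  0  0  0  0  0  0  0  0  0  0  0]
 [ 0  0  0  0  0  0  0  0  0  0  0  0  0  0  0  0  0  7 48 26  0  0  0]
 [ 0  0  0  0  0  0  0  0  0  0  0  0  0  0  0  0 15 26  2  0  0  0  0]
 [ 0  0  0  0  0  0  0  0  0  0  0  0  0  0  4 29 15  0  0  0  0  0  0]
 [ 0  0  0  0  0  0  0  0  0  0  0  0  0 10 24  2  0  0  0  0  0  0  0]
 [ 0  0  0  0  0  0  0  0  0  0  0  0 23 23  0  0  0  0  0  0  0  0  0]
 [ 0  0  0  0  0  0  0  0  0  0  0  8  5  0  0  0  0  0  0  0 18  3  0]
 [ 0  0  0  0  0  0  0  0  0  0  0  0  1  0  0 12 37 34  8  0 25 22  0]
 [ 0  0  0  0  0  0  0  0  0  0  0  0  5  0  3 15 12 52 31  0 12 19  0]]
side
[[ 0  0 
[... 2179 characters left out ...]
0    0    0    0    0    0    0    0    0    0    0
    12 2045 1902    0    0    0    0    0    0]
 [   0    0    0    0    0    0    0    0    0    0    0    0    0  274
  2182  599    0    0    0    0    0    0    0]
 [   0    0    0    0    0    0    0    0    0    0    0    0  874 1616
     8    0    0    0    0    0    0    0    0]
 [   0    0    0    0    0    0    0    0    0    0    0  323  780    0
     0    0    0    0    0    0  305    0    0]
 [   0    0    0    0    0    0    0    0    0    0    0    0    0    0
     0    0    0    0    0    0  451    3    0]
 [   0    0    0    0    0    0    0    0    0    0    0    0    0    0
     0    0    0    0    0    0    0    0    0]]
```

View pics/w5.png

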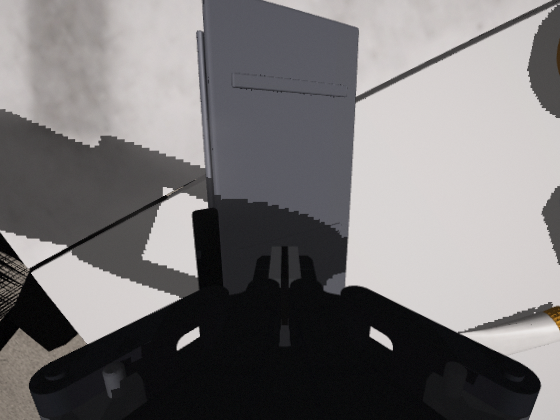

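The wrist view shows the lid following the fingertips, now at about 40°. I keep pressing.

```bash
J="python3 -m jog"
$J '[[1,[0,-6,8],[0,0,0]],[1,[0,-5,8],[0,0,0]],[1,[0,0,0],[0,0,0]]]'| sed -n '2p;4p'
$J '[[1,[0,-3,7],[0,0,0]],[1,[0,-1,6],[0,0,0]],[1,[0,0,0],[0,0,0]]]'| sed -n '2p;4p'
$J '[[1,[0,0,3],[0,0,0]],[1,[0,0,0],[0,0,0]]]'| sed -n '2p;4p'
```

```text
position: [0.5608, -0.1427, 0.0733]
contact_force: [0.1, -0.2, -0.1]
position: [0.5572, -0.143, 0.0604]
contact_force: [-1.2, -0.6, 0.1]
position: [0.5582, -0.1432, 0.0584]
contact_force: [0.0, 1.0, -0.2]
```

```bash
J="python3 -m jog"
$J '[[1,[0,0,2],[0,0,0]],[1,[0,0,0],[0,0,0]]]'| sed -n '2p;4p'
$J '[[1,[0,0,2],[0,0,0]],[1,[0,0,0],[0,0,0]]]'| sed -n '2p;4p'
$J '[[1,[0,0,1.5],[0,0,0]],[1,[0,0,0],[0,0,0]]]'| sed -n '2p;4p'
```

```text
position: [0.5587, -0.1434, 0.057]
contact_force: [0.6, 1.3, 1.1]
position: [0.5588, -0.1434, 0.0551]
contact_force: [0.2, 0.7, 0.5]
position: [0.5589, -0.1434, 0.055]
contact_force: [-3.2, 0.7, 7.8]
```

```bash
J="python3 -m jog"
$J '[[1,[0,0,1.5],[0,0,0]],[1,[0,0,0],[0,0,0]]]'| sed -n '2p;4p'
$J '[[1,[0,0,-6],[0,0,0]],[1,[0,0,-30],[0,0,0]],[1,[0,0,-40],[0,0,0]],[1,[0,0,-40],[0,0,0]],[1,[0,0,-40],[0,0,0]],[1,[0,0,-20],[0,0,0]],[1,[0,0,0],[0,0,0]],[1,[0,0,0],[0,0,0]]]'
python3 - <<'E'
from h import *
from station import eyes
for n in('scene','side','wrist'):
    p,d=eyes.camera(n);a=cloud(eyes.camera_model(n),d).reshape(-1,3)
    r=.6144-.0635*(a[:,1]+.135)-a[:,0];k=(abs(r-.045)<.05)&(a[:,1]>-.24)&(a[:,1]<-.03)&(a[:,2]>.03)&(a[:,2]<.1)
    b=a[k];rr=r[k];print(n,len(b),[(x,np.median(b[abs(rr-x)<.006,2]).round(4)) for x in(.01,.03,.05,.07,.085)])
    if n=='scene':
        hsv=cv2.cvtColor(p,cv2.COLOR_BGR2HSV);np.save('/tmp/s2.npy',p)
        o=np.load('/tmp/scene.npz')['p'];print('bystander diff',np.abs(p[240:330,130:275].astype(int)-o[240:330,130:275]).mean())
E
```

```text
position: [0.559, -0.1434, 0.0549]
contact_force: [-6.2, 1.3, 15.1]
clock: 24.25
position: [0.5596, -0.1439, 0.2304]
tcp_rot: [0.686, 0.728, 0.002, 0.003]
contact_force: [-0.7, 0.1, -0.5]
width: -0.0001
gripper_force: 0.0
scene 1526 [(0.01, np.float64(0.0564)), (0.03, np.float64(0.0563)), (0.05, np.float64(0.0565)), (0.07, np.float64(0.0565)), (0.085, np.float64(0.0552))]
bystander diff 1.7843167305236272
side 759 [(0.01, np.float64(0.0568)), (0.03, np.float64(0.0568)), (0.05, np.float64(0.0567)), (0.07, np.float64(0.0566)), (0.085, np.float64(0.0538))]
wrist 14751 [(0.01, np.float64(0.0543)), (0.03, np.float64(0.0543)), (0.05, np.float64(0.0544)), (0.07, np.float64(0.0544)), (0.085, np.float64(0.0543))]
```

The lid is flat and level at 5 mm above the rim, so it is fully closed. The robot is clear of everything.

```bash
python3 -c "
from station import bot
print(bot.hand_in())"
```

```text
the job is handed in; nothing more can be done
None
```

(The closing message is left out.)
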